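# Check a lid return spring on the spring tester

### The arm

A 6-joint arm with a two-finger parallel gripper is mounted at the origin on the work surface. World frame = base frame: x ahead of the robot, y to its left, z up, the work surface at z = 0. Lengths are in mm, angles in rad, forces in N, time in s.
With the tool pointing down it reaches from about 275 to 875 mm from the base axis. Payload 12.5 kg.
Tool frame: the origin (TCP) lies at the very end of the fingers, on their centre line; the grasp point (between the pads) lies 19 mm behind it (pinch_z is the distance from the TCP to the grasp point, in mm); z points along the fingers, x is the direction in which the jaws open and shut, and the axes are right-handed (so a half turn about z gives the same grasp; the last joint's range is limited). The gripper opens to 85 mm and grips with 20 to 120 N. Pads are 22 mm wide; open, the fingers measure 114 mm over their backs; the gripper's body (76 mm by 85 mm) begins 54 mm behind the grasp point. The pads swing forward as they close: fully open they stand 13 mm farther back than shut.
Start: joints at [1.236, 0.351, 1.652, -0, 1.139, -0.085], TCP at [135.934, 532.922, 231.29] pointing down, gripper open.
Joint ranges: [-2.75, 2.75], [-0.79, 2.1], [0.01, 2.65], [-1.57, 4.71], [0.07, 3.14], [-2.87, 2.87]. Speed limits (rad/s): [2.22, 2.22, 2.79, 3.14, 3.14, 3.14].

### API

Orientations are given as a 3x3 rotation matrix whose columns are the frame's x, y, z axes.
In Python, from workcell import * gives the robot as it stands. The module is installed in compiled form; this text tells all that it offers.
- The arm moves only by the tool apply_moves, never from a script. Its argument "plan" is a list of rows, each a list of 2 entries, a list of its own where there are three numbers: the shift along the tool's x, y, z in m, then the turn, a rotation vector about the tool's x, y, z in rad. A call has 1 to 20 rows; each row is the pose to reach, as a shift and turn from the pose measured when the call began, along the tool's axes at that moment; what a row does not reach only later rows make up. A row lasts 1/12 s, in which the tool goes at most 41.7 mm and 7.16 degrees, less where a joint would pass 70% of its speed; a pose out of reach is approached as far as the arm can. A call with a gripper value outside its range is refused whole. "grip" is the finger opening in m, from 0 to 0.0854, set as the call begins (left out, the last holds). The fingers move at their own pace and stop on an object; "squeeze" is the grip in N (left out, the last holds). Time passes only in rows, so rows that repeat a pose let the fingers close. It gives the time, the measured TCP pose, the force and the opening at its end, in the units of the state.
- read_state(): the state, without advancing time (a new reading comes with each control period).
- capture(name): name is "scene" or "top" or "wrist"; returns the picture (480x640x3 uint8, red, green, blue); there is no depth.
- calibration(name): a dict with "fx", "fy", "cx", "cy" (pixels), "origin" and "orientation" of the camera in the world; the wrist camera has in their place "mount" (4x4, takes a point from camera to tool coordinates, whose origin is the TCP and whose axes are the tool frame's). Camera axes: x right, y up, looking along -z (the intrinsics and any distortion apply to the point x, -y, -z); pixel columns grow to the right and rows downward; lengths in mm; the calibration is good to about 2 mm. A picture is of the moment at which its call begins: read the wrist's pose just before it. calibration takes no time and is no camera call.
- job_done(): hands the job in, once; it reports no verdict.
The state is a dict: "time": time; "q": joint angles; "qd": joint speeds; "joint_torque": joint torques, N m; "tool_pos": TCP position; "tool_rot": TCP orientation; "wrist_force": force on the tool from outside, world axes, zero at the start; "wrist_torque": the same for the moment, N m; "finger_gap": opening from 0.0 (shut) to 1.0 (fully open).
Only numpy, scipy, OpenCV 4.12 (cv2) and the standard library are available. Lean on these libraries where they do the work, as an engineer would, in place of code of your own. Each camera call takes 0.05 s, during which the arm holds its last target.

### The job

Test the analyser's lid return spring: slide it along the tester bed onto the round seat mark against the back stop, press its cap straight down with about 15 N (never more than 19 N) for about a second, so that the cap drags the red pointer to the loaded length, then let it up. If the pointer is left above the reference line, slide the spring onto the green pad; if it is left below the line the spring is weak and goes onto the orange pad. Keep the spring upright and on the bed, do not touch the pointer, and leave the crucible, jar and firebrick where they are.

Things in the scene. Friction and masses are not known exactly. Their poses are not given: they have to be found in the camera images.
- tester: Fixed tester; origin on the bench (z=0) below the seat; x points away from the back stop, y along it, z up. Aluminium bed, x -90..+160, y -180..+180 mm, top 10 mm above the bench. Dark steel back stop: working face x = -45, y +-175, top 30 mm above the bench. Behind it a white scale plate facing +x: x -58..-83, y -30..+85, top 106 mm above the bench.
- seat (a point): Centre of the seat, a dark 92 mm ring mark drawn on the bed's top (10 mm above the bench); a spring standing centred here touches the back stop.
- mark (a point): The dark blue reference line on the face of the scale plate (line 2.4 mm high, scale tinted green above it and orange below); the point is the middle of the line's height, 73 mm above the bench. Axes as the tester's.
- pointer: Red drag pointer; origin half-way up its tip: compare its height with mark's. Starts 12.5 mm above the line, slides only vertically, stays where left (0.6 N friction). Its lug (y +-20 mm, reaching out to x = -16.5 mm in the tester frame) lies 1.5 mm under the rim of the cap of a seated spring; only the cap may push it. A bar joins lug and tip at x -50..-56, y -20..+46 mm.
- spring: Loose spring unit, upright, 92 mm tall, 0.3 to 1 kg: a foot disc (90 mm diameter, 10 mm thick), on it a grey guide cup (72 mm diameter, 30 mm tall, teal band), a coil above and a steel cap on top. Origin at the centre of its underside. It starts on the bed 90 to 110 mm from the seat on the tester's +x side, up to 50 mm to either side, and slides when its cup is pushed.
- cap: The spring's flat steel cap, 64 mm diameter, 12 mm thick; origin at the centre of its top face, 92 mm above the spring's underside when free. It can be pressed straight down by up to 34 mm and springs back. How strong the spring is cannot be seen and differs each time: the cap starts to move at some 7 to 14 N and then yields 1 mm per 0.3 N, so 15 N press it down by 3 to 25 mm.
- pad_good: Green pad, 84 by 88 mm, flush on the bed along the back stop near one end; origin at its centre, 130 mm from the seat. For springs whose pointer was left above the line. The two pads may be either way round.
- pad_weak: Orange pad, the same, at the other end of the bed. For springs whose pointer was left below the line.
- crucible: White ceramic cup, 52 mm diameter, 55 mm tall, a bystander; origin at the centre of its underside.
- jar: Amber glass jar, 60 mm diameter, 90 mm tall, a bystander; origin at the centre of its underside.
- firebrick: Terracotta brick, 120 by 75 by 50 mm, a bystander; origin at the centre of its underside.
Things that resemble listed ones, but are neither listed nor needed, are in the scene too. Leave any yellow look-alike of the spring alone.

How it is judged (in metres and radians):
On the way, in this order (a step that is already met when the one before it is completed fails the run):
1. the spring stands upright on the seat, centred within 12 mm (horizontal distance between spring and seat below 0.012 m and angle between spring's own z axis and vertical below 0.1 rad), for 0.2 s.
2. on the seat the cap is pressed with 13 N or more for half a second (contact force between the fingers and cap above 13 N and horizontal distance between spring and seat below 0.012 m), for 0.5 s.
At the end, for the whole second after the job is handed in: The spring stands upright, released and at rest, its centre within 30 mm of the centre of the right pad: the green pad if the pointer is above the reference line, the orange pad if below (within 1.5 mm of the line either pad is right) (((z of pointer in the frame of mark above -0.0015 m and horizontal distance between spring and pad_good below 0.03 m) or (z of pointer in the frame of mark below 0.0015 m and horizontal distance between spring and pad_weak below 0.03 m)) and angle between spring's own z axis and vertical below 0.1 rad and linear speed of spring below 0.02 m/s); the robot touches nothing.
It fails at once if the cap is pressed with more than 19 N (contact force between the fingers and cap above 19 N).
It fails at once if the robot touches the pointer (contact force between any of the fingers, the arm and pointer above 0.5 N).
It fails at once if the spring is lifted more than 15 mm off the bed, or tipped (z of spring in the frame of seat above 0.015 m or z of spring in the frame of seat below -0.005 m or angle between spring's own z axis and vertical above 0.35 rad).
It fails at once if the crucible, jar or firebrick is moved by more than 20 mm (distance of any of crucible, jar, firebrick from where it was at the start of the episode above 0.02 m).
It also fails if it takes over 64 s, if anything falls off the work surface, if the arm or the gripper's body presses on something with over 40 N, if the wrist force passes 120 N, or if a joint passes its speed limit or range.

## Working session

There is one attempt and no reset: what is moved stays moved. The work goes in short steps, Python scripts to look and compute and a tool call to move; the robot and the scene stay as the last step left them, time stands still between calls to the robot, and variables do not carry over. Pictures are saved under pics/ and viewed, and the job is handed in when it is done.

Besides the shell and the picture viewer there is one more tool, called after "Call:" as name(argument=value, ...) on one line, values as JSON. apply_moves: Moves the arm, as the interface text tells. Its arguments: {"type":"object","properties":{"plan":{"type":"array","items":{"type":"array"}},"grip":{"type":"number"},"squeeze":{"type":"number"}},"required":["plan"]}

```bash
mkdir -p pics; python3 - <<'E'
from workcell import *
import cv2
s=read_state();print(s)
for n in ["scene","top","wrist"]:
    im=capture(n);cv2.imwrite(f"pics/{n}0.png",im[:,:,::-1]);print(n,calibration(n))
E
```

```text
{'time': 0.0, 'q': array([ 1.23639056e+00,  3.51219917e-01,  1.65246073e+00, -1.80344355e-05,
        1.13906949e+00, -8.45779924e-02]), 'qd': array([ 1.10737485e-03, -2.26238866e-03,  5.75991625e-04,  3.57151812e-05,
       -7.60141935e-04,  5.60832931e-04]), 'joint_torque': array([-6.37163630e-04, -5.06074798e+01, -2.91404253e+01, -6.02812725e-05,
        4.32074536e-03, -1.62446543e-05]), 'tool_pos': array([135.83602029, 532.61090897, 230.75342732]), 'tool_rot': array([[ 2.47229552e-01,  9.68956870e-01, -3.64421070e-04],
       [ 9.68956250e-01, -2.47229807e-01, -1.09873594e-03],
       [-1.15472349e-03, -8.14680799e-05, -9.99999330e-01]]), 'wrist_force': array([0.34734461, 0.26267388, 1.05062738]), 'wrist_torque': array([ 0.01576326,  0.02601748, -0.04680547]), 'finger_gap': 1.0008672255963835}
scene {'fx': 623.6896090389705, 'fy': 623.6896090389705, 'cx': 312.13297766748514, 'cy': 245.94401899953547, 'origin': array([ 974.23356694,  466.92342016, 1055.57666215]), 'orientation': array([[-0.75565981, -0.55167732,  0.3530303 ],
       [ 0.6549585 , -0.63875871,  0.40375323],
      
[... 169 characters left out ...]
7.88705203,   19.56774827, 1064.91215899]), 'orientation': array([[ 3.39099280e-02,  9.76187859e-01, -2.14260077e-01],
       [-9.99424538e-01,  3.33021431e-02, -6.44668094e-03],
       [ 8.42148064e-04,  2.14355385e-01,  9.76755374e-01]])}
wrist {'fx': 396.84352194368205, 'fy': 396.84352194368205, 'cx': 325.6219676407418, 'cy': 241.0457401414413, 'mount': array([[ 9.99999245e-01, -1.06289023e-03, -6.17251432e-04,
        -4.75888705e-02],
       [-1.19742399e-03, -9.55766803e-01, -2.94123076e-01,
        -7.61268918e+01],
       [-2.77327886e-04,  2.94123593e-01, -9.55767354e-01,
        -1.43749162e+02],
       [ 0.00000000e+00,  0.00000000e+00,  0.00000000e+00,
         1.00000000e+00]])}
```

View pics/scene0.png

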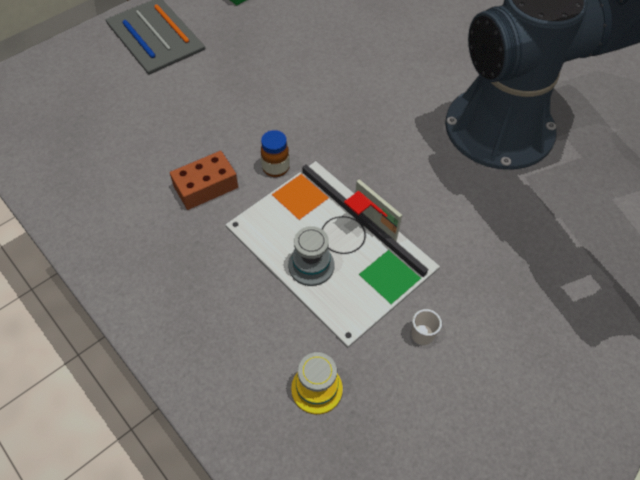

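View pics/top0.png

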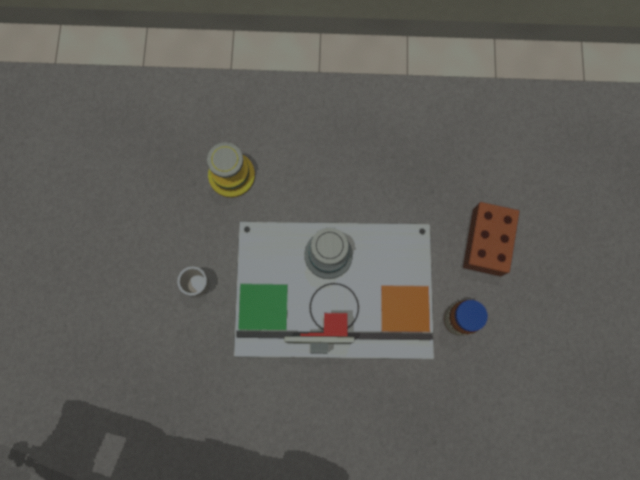

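View pics/wrist0.png

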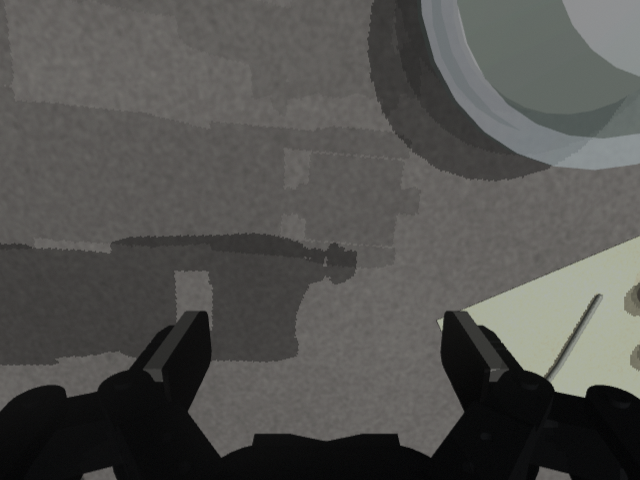

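Scene view: the bare-metal spring with a teal band stands at scene (312,255) and top (329,250). The yellow look-alike is at scene (317,385) and top (230,172). The white cup at top (193,282) is the crucible. The green pad is top-left (263,307) and the orange pad top-right (405,309). I choose the grey/teal one on the bed. Next I'll measure and check it in a close crop.

```bash
cat > h.py <<'E'
from workcell import *
import numpy as np, cv2
def K(c): return np.array([[c['fx'],0,c['cx']],[0,c['fy'],c['cy']],[0,0,1]])
def campose(n,s=None):
    c=calibration(n)
    if n!='wrist': return c,np.array(c['orientation']),np.array(c['origin'])
    s=s or read_state(); M=np.array(c['mount']);R=np.array(s['tool_rot'])
    return c,R@M[:3,:3],R@M[:3,3]+np.array(s['tool_pos'])
def ray(cp,uv,z):
    c,R,o=cp
    d=R@np.array([(uv[0]-c['cx'])/c['fx'],-(uv[1]-c['cy'])/c['fy'],-1])
    return o+d*(z-o[2])/d[2]
def proj(cp,p):
    c,R,o=cp
    q=R.T@(np.array(p,float)-o); return np.array([c['cx']+c['fx']*q[0]/-q[2], c['cy']-c['fy']*q[1]/-q[2]])
def blob(im,f):
    m=f(*[im[:,:,i].astype(int) for i in range(3)]).astype(np.uint8)
    n,l,st,ce=cv2.connectedComponentsWithStats(m)
    i=1+np.argmax(st[1:,4]); return ce[i],st[i],(l==i)
E
python3 - <<'E'
from h import *
for n in ["top","scene"]:
    im=cv2.imread(f"pics/{n}0.png")[:,:,::-1]; cp=campose(n)
    for nm,f in dict(green=lambda r,g,b:(g>r+50)&(g>b+30),orange=lambda r,g,b:(r>g+70)&(g>b+40)&(r>170)).items():
        c,st,m=blob(im,f); 
        cs,_=cv2.findContours(m.astype(np.uint8),cv2.RETR_EXTERNAL,cv2.CHAIN_APPROX_NONE)
        r=cv2.minAreaRect(cs[0]); 
        print(n,nm,c,st,ray(cp,c,10)[:2].round(1), [ray(cp,q,10)[:2].round(1).tolist() for q in cv2.boxPoints(r)])
    # bed white
    c,st,m=blob(im,lambda r,g,b:(r>(130 if n=='top' else 185))&(abs(r-b)<25))
    print(n,'bed',c,st)
im=cv2.imread("pics/top0.png"); 
a=cv2.resize(im[210:370,225:445],None,fx=3.6,fy=3.6,interpolation=cv2.INTER_CUBIC); cv2.imwrite("pics/topc.png",a)
im=cv2.imread("pics/scene0.png"); 
a=cv2.resize(im[155:345,225:445],None,fx=3.1,fy=3.1,interpolation=cv2.INTER_CUBIC); cv2.imwrite("pics/scenec.png",a)
E
```

```text
top green [262.68323936 306.8728857 ] [ 240  285   46   44 1951] [470.4 118.6] [[509.1, 162.5], [511.9, 79.7], [433.6, 76.2], [430.8, 157.7]]Traceback (most recent call last):
  File "<stdin>", line 5, in <module>
  File "h.py", line 19, in blob
    i=1+np.argmax(st[1:,4]); return ce[i],st[i],(l==i)
        ~~~~~~~~~^^^^^^^^^^
    return _wrapfunc(a, 'argmax', axis=axis, out=out, **kwds)
    return bound(*args, **kwds)
ValueError: attempt to get argmax of an empty sequence
```

```bash

python3 - <<'E'
from h import *
for n in ["top","scene"]:
    im=cv2.imread(f"pics/{n}0.png")[:,:,::-1]; cp=campose(n)
    print(im[309,405],im[306,263],im[195,300])
    for nm,f in dict(green=lambda r,g,b:(g>r+50)&(g>b+30),orange=lambda r,g,b:(r>g+50)&(g>b+40)&(r>150)).items():
        c,st,m=blob(im,f); 
        cs,_=cv2.findContours(m.astype(np.uint8),cv2.RETR_EXTERNAL,cv2.CHAIN_APPROX_NONE)
        r=cv2.minAreaRect(cs[0]); 
        print(n,nm,c,st,ray(cp,c,10)[:2].round(1), [ray(cp,q,10)[:2].round(1).tolist() for q in cv2.boxPoints(r)])
im=cv2.imread("pics/top0.png"); 
a=cv2.resize(im[210:370,225:445],None,fx=3.6,fy=3.6,interpolation=cv2.INTER_CUBIC); cv2.imwrite("pics/topc.png",a)
im=cv2.imread("pics/scene0.png"); 
a=cv2.resize(im[155:345,225:445],None,fx=3.1,fy=3.1,interpolation=cv2.INTER_CUBIC); cv2.imwrite("pics/scenec.png",a)
E
```

```text
[133  89  46] [ 53 108  63] [93 92 89]
top green [262.68323936 306.8728857 ] [ 240  285   46   44 1951] [470.4 118.6] [[509.1, 162.5], [511.9, 79.7], [433.6, 76.2], [430.8, 157.7]]Traceback (most recent call last):
  File "<stdin>", line 6, in <module>
  File "h.py", line 19, in blob
    i=1+np.argmax(st[1:,4]); return ce[i],st[i],(l==i)
        ~~~~~~~~~^^^^^^^^^^
    return _wrapfunc(a, 'argmax', axis=axis, out=out, **kwds)
    return bound(*args, **kwds)
ValueError: attempt to get argmax of an empty sequence
```

```bash

python3 - <<'E'
from h import *
for n in ["top","scene"]:
    im=cv2.imread(f"pics/{n}0.png")[:,:,::-1]; cp=campose(n)
    for nm,f in dict(green=lambda r,g,b:(g>r+30)&(g>b+25),orange=lambda r,g,b:(r>g+30)&(g>b+30)&(r>100)).items():
        c,st,m=blob(im,f); 
        cs,_=cv2.findContours(m.astype(np.uint8),cv2.RETR_EXTERNAL,cv2.CHAIN_APPROX_NONE)
        r=cv2.minAreaRect(cs[0]); 
        print(n,nm,c,st,ray(cp,c,10)[:2].round(1), [ray(cp,q,10)[:2].round(1).tolist() for q in cv2.boxPoints(r)])
im=cv2.imread("pics/top0.png"); 
a=cv2.resize(im[210:370,225:445],None,fx=3.6,fy=3.6,interpolation=cv2.INTER_CUBIC); cv2.imwrite("pics/topc.png",a)
im=cv2.imread("pics/scene0.png"); 
a=cv2.resize(im[155:345,225:445],None,fx=3.1,fy=3.1,interpolation=cv2.INTER_CUBIC); cv2.imwrite("pics/scenec.png",a)
E
```

```text
top green [262.60751174 306.90140845] [ 239  284   48   46 2130] [470.3 118.8] [[510.9, 164.5], [513.9, 78.0], [431.9, 74.3], [429.0, 159.4]]
top orange [404.83602545 308.5648556 ] [ 382  286   47   45 2043] [ 476.1 -140.9] [[436.0, -99.6], [516.2, -98.8], [519.1, -183.5], [438.8, -182.9]]
scene green [389.57085485 276.33161216] [ 359  250   62   54 1743] [469.4 116.7] [[510.4, 73.0], [421.2, 62.2], [426.1, 157.5], [512.4, 165.3]]
scene orange [299.77617602 196.10546282] [ 272  174   56   45 1318] [ 475.5 -143.5] [[516.1, -185.8], [427.8, -204.1], [432.4, -103.2], [517.8, -88.2]]
```

View pics/topc.png

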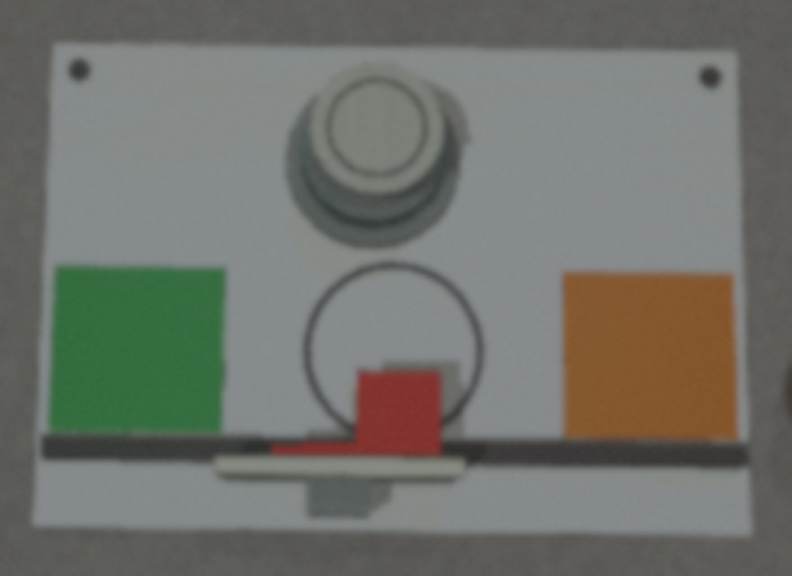

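View pics/scenec.png

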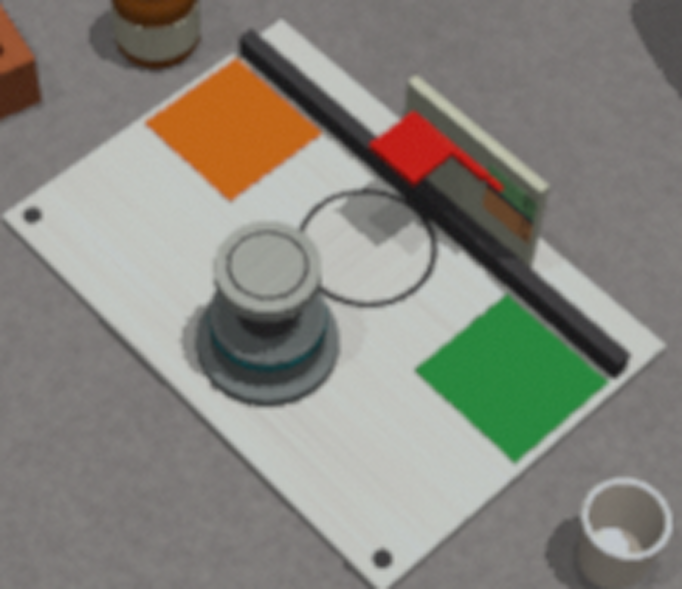

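```bash

python3 - <<'E'
from h import *
T=campose('top');S=campose('scene')
ct=np.array([225,210])+np.array([377,128])/3.6; cs=np.array([225,155])+np.array([267,265])/3.1
print('cap top',ray(T,ct,102),'scene',ray(S,cs,102))
rt=np.array([225,210])+np.array([394,352])/3.6; rs=np.array([225,155])+np.array([367,247])/3.1
print('ring',ray(T,rt,10),ray(S,rs,10))
ft=np.array([225,210])+np.array([375,168])/3.6; print('foot',ray(T,ft,20))
for n,p in dict(bed=[[53,43],[737,52],[752,534],[33,525]]).items():
    print([ray(T,np.array([225,210])+np.array(q)/3.6,10)[:2].round(1) for q in p])
for p in [(193,282),(470,318),(230,175)]: print(ray(T,p,30)[:2])
E
```

```text
cap top [569.64832606   1.28136165 102.        ] scene [569.03964377   0.65569033 102.        ]
ring [473.20133471 -12.40520208  10.        ] [471.7860155  -12.47083806  10.        ]
foot [5.65877443e+02 1.49002445e-01 2.00000000e+01]
[array([628.6, 170.5]), array([ 636. , -187.7]), array([ 388.9, -193. ]), array([381.1, 165.1])]
[509.01231454 245.08998451]
[ 461.22744554 -254.12206024]
[714.05885231 191.56604824]
```

```bash
cat >> h.py <<'E'
from scipy.spatial.transform import Rotation as Ro
def Rt(ang,tilt=0):
    # ang: world angle (rad) of tool y (horizontal); tilt about tool x: tip leans to -y
    y=np.array([np.cos(ang),np.sin(ang),0]); z=np.array([0,0,-1.]); x=np.cross(y,z)
    return np.c_[x,y,z]@Ro.from_rotvec([tilt,0,0]).as_matrix()
def rel(pos,R=None):
    s=read_state(); R0=np.array(s['tool_rot']); p0=np.array(s['tool_pos'])
    d=R0.T@(np.array(pos,float)-p0)/1000
    r=Ro.from_matrix(R0.T@(R if R is not None else R0)).as_rotvec()
    print('t',round(s['time'],2),'pos',p0.round(1),'F',s['wrist_force'].round(2),'gap',round(s['finger_gap'],3)); print('shift',d.round(4).tolist(),'turn',r.round(4).tolist(),'mm',round(np.linalg.norm(d)*1000,1),'deg',round(np.degrees(np.linalg.norm(r)),1))
E
python3 -c "
from h import *
rel([633,10,200],Rt(np.arctan2(13.3,96.7)))"
```

```text
t 0.15 pos [135.9 532.7 230.9] F [1.   0.46 0.3 ] gap 0.997
shift [-0.3836, 0.6109, 0.0312] turn [-0.0002, 0.0008, -0.3865] mm 722.0 deg 22.1
```

Call:
apply_moves(plan=[[[-0.3836, 0.6109, 0.031], [0, 0.001, -0.3865]], [[-0.3836, 0.6109, 0.031], [0, 0.001, -0.3865]], [[-0.3836, 0.6109, 0.031], [0, 0.001, -0.3865]], [[-0.3836, 0.6109, 0.031], [0, 0.001, -0.3865]], [[-0.3836, 0.6109, 0.031], [0, 0.001, -0.3865]], [[-0.3836, 0.6109, 0.031], [0, 0.001, -0.3865]], [[-0.3836, 0.6109, 0.031], [0, 0.001, -0.3865]], [[-0.3836, 0.6109, 0.031], [0, 0.001, -0.3865]], [[-0.3836, 0.6109, 0.031], [0, 0.001, -0.3865]], [[-0.3836, 0.6109, 0.031], [0, 0.001, -0.3865]], [[-0.3836, 0.6109, 0.031], [0, 0.001, -0.3865]], [[-0.3836, 0.6109, 0.031], [0, 0.001, -0.3865]], [[-0.3836, 0.6109, 0.031], [0, 0.001, -0.3865]], [[-0.3836, 0.6109, 0.031], [0, 0.001, -0.3865]], [[-0.3836, 0.6109, 0.031], [0, 0.001, -0.3865]], [[-0.3836, 0.6109, 0.031], [0, 0.001, -0.3865]], [[-0.3836, 0.6109, 0.031], [0, 0.001, -0.3865]], [[-0.3836, 0.6109, 0.031], [0, 0.001, -0.3865]], [[-0.3836, 0.6109, 0.031], [0, 0.001, -0.3865]], [[-0.3836, 0.6109, 0.031], [0, 0.001, -0.3865]]], grip=0.042)

```text
time: 1.82
tool_pos: [633.0, 9.1, 199.3]
tool_rot: [[-0.135, 0.991, -0.001], [0.991, 0.135, 0.0], [0.001, -0.001, -1.0]]
wrist_force: [-1.5, 0.3, 0.1]
finger_gap: 0.492
```

```bash
python3 - <<'E'
from h import *
s=read_state();w=capture('wrist');t=capture('scene')
cv2.imwrite('pics/w1.png',w[:,:,::-1]);cv2.imwrite('pics/s1.png',t[:,:,::-1])
cp=campose('wrist',s)
print('proj cap',proj(cp,[569.4,1,102]),'seat',proj(cp,[472.8,-12.3,10]))
rel([633,10,30],Rt(np.arctan2(13.3,96.7),0.2))
E
```

```text
proj cap [325.69149436 140.29150122] seat [325.44166248  -1.85303433]
t 1.92 pos [632.3  10.6 200. ] F [-0.46 -0.43  0.36] gap 0.491
shift [-0.0008, 0.0008, 0.1699] turn [0.199, -0.0005, 0.0004] mm 170.0 deg 11.4
```

View pics/w1.png

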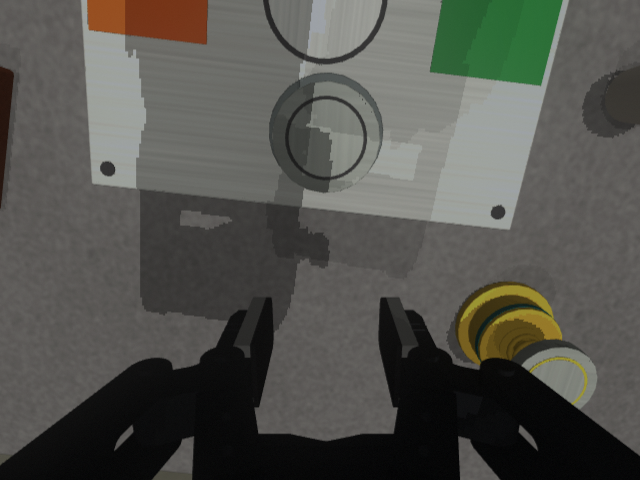

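View pics/s1.png

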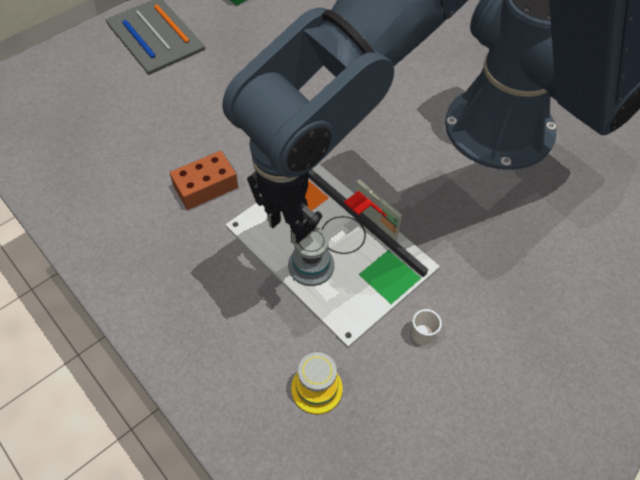

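Wrist view: the bare-steel cap sits at (326,138), predicted (326,140), and the ring is centred at column 325, so the estimates agree. The yellow look-alike is at (520,340). Descending on the far side of the spring.

Call:
apply_moves(plan=[[[-0.0008, 0.0008, 0.04], [0.1, 0, 0]], [[-0.0008, 0.0008, 0.08], [0.199, 0, 0]], [[-0.0008, 0.0008, 0.115], [0.199, 0, 0]], [[-0.0008, 0.0008, 0.15], [0.199, 0, 0]], [[-0.0008, 0.0008, 0.165], [0.199, 0, 0]], [[-0.0008, 0.0008, 0.17], [0.199, 0, 0]], [[-0.0008, 0.0008, 0.17], [0.199, 0, 0]], [[-0.0008, 0.0008, 0.17], [0.199, 0, 0]]])

```text
time: 2.58
tool_pos: [634.0, 10.3, 32.1]
tool_rot: [[-0.137, 0.971, -0.194], [0.991, 0.134, -0.027], [0.0, -0.196, -0.981]]
wrist_force: [1.2, 1.1, -0.4]
finger_gap: 0.491
```

```bash
python3 - <<'E'
from h import *
s=read_state();w=capture('wrist')
cv2.imwrite('pics/w2.png',w[:,:,::-1])
u=np.array([96.7,13.3])/np.hypot(96.7,13.3)
for d in (46,40):
    p=np.array([569.5,1])+u*d; rel([*p,30],Rt(np.arctan2(13.3,96.7),0.2))
p=np.array([472.8,-12.3])+u*43; rel([*p,30],Rt(np.arctan2(13.3,96.7),0.2))
E
```

```text
t 2.63 pos [634.2  10.2  32.4] F [ 0.08 -0.26  0.43] gap 0.491
shift [-0.0003, -0.0185, 0.0062] turn [0.0035, 0.0002, 0.0006] mm 19.5 deg 0.2
t 2.63 pos [634.2  10.2  32.4] F [ 0.08 -0.26  0.43] gap 0.491
shift [-0.0002, -0.0244, 0.0073] turn [0.0035, 0.0002, 0.0006] mm 25.5 deg 0.2
t 2.63 pos [634.2  10.2  32.4] F [ 0.08 -0.26  0.43] gap 0.491
shift [-0.0002, -0.1172, 0.0258] turn [0.0035, 0.0002, 0.0006] mm 120.0 deg 0.2
```

View pics/w2.png

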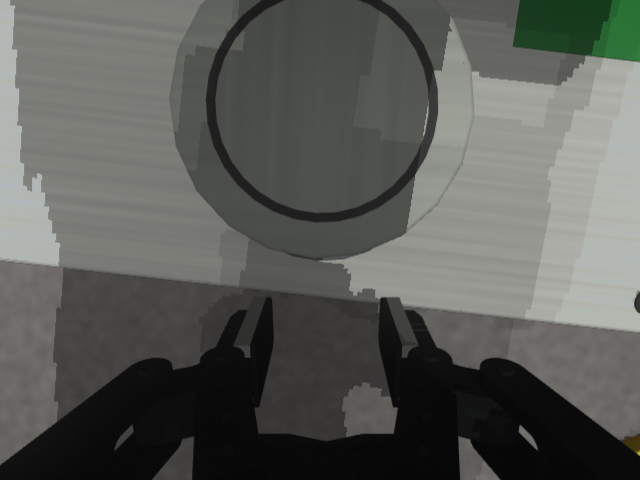

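Call:
apply_moves(plan=[[[0, -0.006, 0.0025], [0.003, 0, 0]], [[0, -0.012, 0.0045], [0.003, 0, 0]], [[0, -0.018, 0.006], [0.003, 0, 0]], [[0, -0.022, 0.007], [0.003, 0, 0]], [[0, -0.026, 0.0078], [0.003, 0, 0]], [[0, -0.031, 0.0088], [0.003, 0, 0]], [[0, -0.036, 0.0098], [0.003, 0, 0]], [[0, -0.041, 0.0108], [0.003, 0, 0]], [[0, -0.046, 0.0118], [0.003, 0, 0]], [[0, -0.051, 0.0128], [0.003, 0, 0]], [[0, -0.056, 0.0138], [0.003, 0, 0]], [[0, -0.061, 0.0148], [0.003, 0, 0]], [[0, -0.066, 0.0158], [0.003, 0, 0]], [[0, -0.071, 0.0168], [0.003, 0, 0]], [[0, -0.076, 0.0178], [0.003, 0, 0]], [[0, -0.081, 0.0188], [0.003, 0, 0]], [[0, -0.086, 0.0198], [0.003, 0, 0]], [[0, -0.091, 0.0208], [0.003, 0, 0]], [[0, -0.095, 0.0215], [0.003, 0, 0]], [[0, -0.097, 0.022], [0.003, 0, 0]]])

```text
time: 4.3
tool_pos: [535.1, -3.5, 29.8]
tool_rot: [[-0.137, 0.971, -0.197], [0.991, 0.134, -0.027], [-0.0, -0.199, -0.98]]
wrist_force: [2.9, 0.2, 0.7]
finger_gap: 0.495
```

```bash
python3 - <<'E'
from h import *
s=read_state();w=capture('wrist');t=capture('top');c=capture('scene')
cv2.imwrite('pics/w3.png',w[:,:,::-1])
a=np.hstack([cv2.resize(im,(400,400)) for im in (t[210:370,265:425],c[155:345,250:440])])
cv2.imwrite('pics/ts3.png',a[:,:,::-1])
u=np.array([96.7,13.3])/np.hypot(96.7,13.3)
p=np.array([472.8,-12.3])+u*43; rel([*p,30],Rt(np.arctan2(13.3,96.7),0.2))
E
```

```text
t 4.45 pos [535.3  -3.5  29.7] F [0.19 0.85 0.21] gap 0.491
shift [-0.0002, -0.0198, 0.0037] turn [-0.0005, 0.0001, 0.0007] mm 20.2 deg 0.0
```

View pics/w3.png

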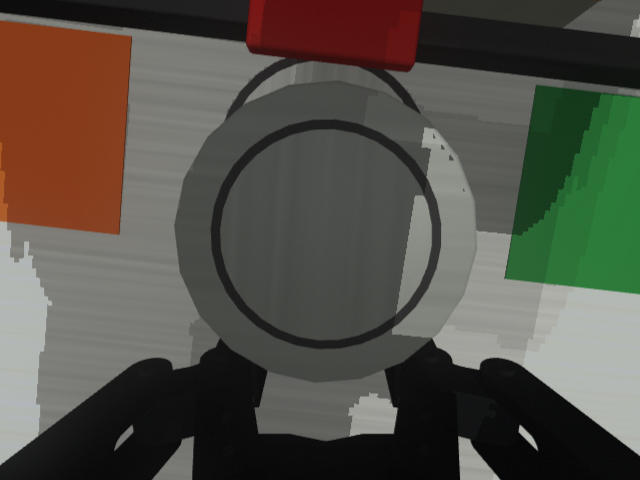

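View pics/ts3.png

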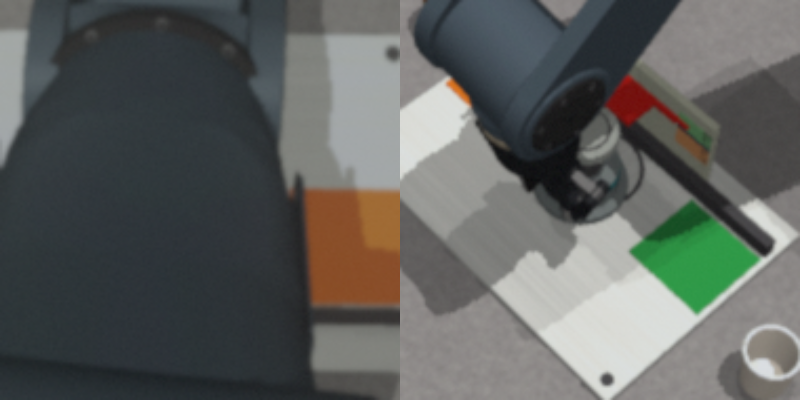

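Wrist view: cap nested between the fingers, inner ring centred at (326,234), and the pointer lug ahead at rows 0–70, untouched.

```bash
python3 - <<'E'
from h import *
cp=campose('wrist')
p=ray(cp,(326,234),102)[:2]; s=np.array(read_state()['tool_pos'])[:2]
print(p,'off',s-p,np.hypot(*(s-p)),'to seat',np.array([472.8,-12.3])-p)
print('pads corners z10', ray(cp,(506,278),10)[:2],ray(cp,(536,86),10)[:2],ray(cp,(131,37),10)[:2],ray(cp,(120,235),10)[:2])
E
```

```text
[496.22199604  -8.45872243] off [39.1192611   4.99628069] 39.43703094553176 to seat [-23.42199604  -3.84127757]
pads corners z10 [512.01670478  75.47448672] [428.1593377   73.00269218] [ 432.14010077 -100.55445214] [516.61486794 -97.78228386]
```

Call:
apply_moves(plan=[[[0, -0.004, 0.0008], [0, 0, 0]], [[0, -0.008, 0.0016], [0, 0, 0]], [[0, -0.012, 0.0024], [0, 0, 0]], [[0, -0.016, 0.0031], [0, 0, 0]], [[0, -0.0185, 0.0036], [0, 0, 0]], [[0, -0.02, 0.004], [0, 0, 0]], [[0, -0.021, 0.0042], [0, 0, 0]], [[0, -0.022, 0.0044], [0, 0, 0]], [[0, -0.0225, 0.0045], [0, 0, 0]], [[0, -0.0225, 0.0045], [0, 0, 0]]])

```text
time: 5.28
tool_pos: [512.6, -6.6, 29.8]
tool_rot: [[-0.137, 0.971, -0.197], [0.991, 0.134, -0.027], [0.0, -0.199, -0.98]]
wrist_force: [1.7, 0.5, 0.4]
finger_gap: 0.486
```

```bash
python3 - <<'E'
from h import *
for _ in range(1):
  s=read_state();w=capture('wrist')
print(s['wrist_force'],s['tool_pos'])
cv2.imwrite('pics/w4.png',w[:,:,::-1])
E
```

```text
[1.68686762 0.5194408  0.38277418] [512.60344343  -6.60618824  29.77895766]
```

View pics/w4.png

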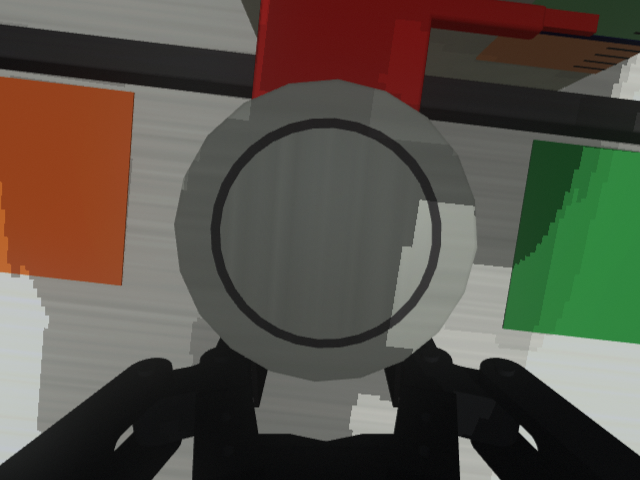

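```bash
python3 - <<'E'
from h import *
a=np.arctan2(13.3,96.7); u=np.array([np.cos(a),np.sin(a)]);c=np.array([473.4,-11.7])
rel([*(c+u*75),30],Rt(a,.2));rel([*(c+u*85),130],Rt(a));rel([*(c+u*0),130],Rt(a))
E
```

```text
t 5.33 pos [512.6  -6.6  29.8] F [ 0.23 -0.36 -0.29] gap 0.494
shift [0.0003, 0.0347, -0.0073] turn [-0.0006, 0.0001, 0.0007] mm 35.5 deg 0.1
t 5.33 pos [512.6  -6.6  29.8] F [ 0.23 -0.36 -0.29] gap 0.494
shift [0.0003, 0.0246, -0.1073] turn [-0.2006, -0.0, 0.0007] mm 110.1 deg 11.5
t 5.33 pos [512.6  -6.6  29.8] F [ 0.23 -0.36 -0.29] gap 0.494
shift [0.0003, -0.0587, -0.0904] turn [-0.2006, -0.0, 0.0007] mm 107.7 deg 11.5
```

Call:
apply_moves(plan=[[[0.0003, 0.015, -0.003], [0, 0, 0]], [[0.0003, 0.035, -0.007], [0, 0, 0]], [[0.0003, 0.035, -0.007], [0, 0, 0]], [[0.0003, 0.034, -0.037], [-0.05, 0, 0]], [[0.0003, 0.03, -0.072], [-0.12, 0, 0]], [[0.0003, 0.0246, -0.107], [-0.2, 0, 0]], [[0.0003, 0.0246, -0.107], [-0.2, 0, 0]], [[0.0003, 0.0246, -0.107], [-0.2, 0, 0]], [[0.0003, 0.0246, -0.107], [-0.2, 0, 0]]])

```text
time: 6.08
tool_pos: [556.8, -0.1, 129.2]
tool_rot: [[-0.137, 0.991, -0.002], [0.991, 0.137, -0.0], [0.0, -0.002, -1.0]]
wrist_force: [-0.5, -0.2, -0.2]
finger_gap: 0.492
```

```bash
python3 - <<'E'
from h import *
a=np.arctan2(13.3,96.7)
s=read_state();w=capture('wrist');c=capture('scene')
cv2.imwrite('pics/w5.png',w[:,:,::-1])
a2=cv2.resize(c[155:345,250:440],(600,600),interpolation=cv2.INTER_CUBIC)
cv2.imwrite('pics/s5.png',a2[:,:,::-1])
cp=campose('wrist',s);print(proj(cp,[473.4,-11.7,102]))
rel([473.4,-11.7,125],Rt(a))
E
```

```text
[324.59101722  98.23701357]
t 6.18 pos [ 5.568e+02 -1.000e-01  1.283e+02] F [-0.09 -1.39 -0.04] gap 0.497
shift [-0.0001, -0.0842, 0.0036] turn [-0.0036, -0.0006, 0.0006] mm 84.3 deg 0.2
```

View pics/w5.png

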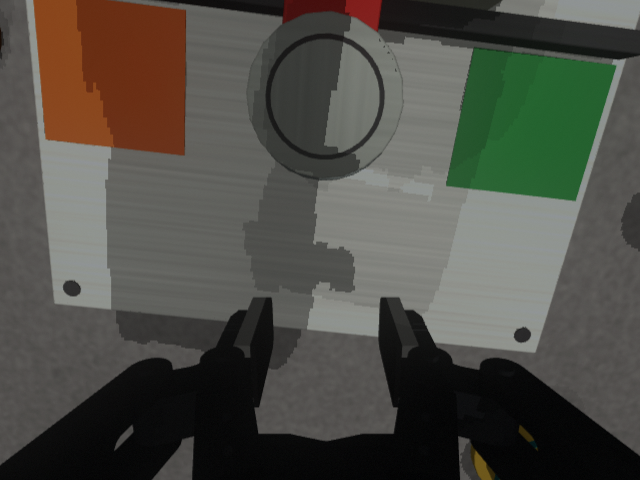

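View pics/s5.png

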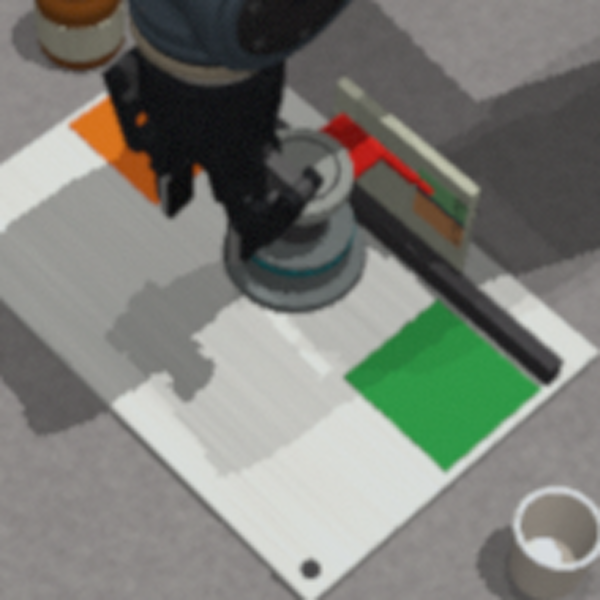

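Wrist view: cap centred at (325,96), predicted (325,98), so it is on the seat; the lug is under its far rim. Closing the fingers and moving above the cap.

Call:
apply_moves(plan=[[[0, -0.02, -0.005], [0, 0, 0]], [[0, -0.05, -0.005], [0, 0, 0]], [[0, -0.075, -0.002], [0, 0, 0]], [[0, -0.0842, 0], [-0.003, 0, 0]], [[0, -0.0842, 0.0035], [-0.003, 0, 0]], [[0, -0.0842, 0.0035], [-0.003, 0, 0]], [[0, -0.0842, 0.0035], [-0.003, 0, 0]], [[0, -0.0842, 0.0035], [-0.003, 0, 0]]], grip=0.0)

```text
time: 6.85
tool_pos: [474.1, -11.5, 124.8]
tool_rot: [[-0.137, 0.991, -0.001], [0.991, 0.137, 0.0], [0.001, -0.001, -1.0]]
wrist_force: [-0.0, -0.4, 0.2]
finger_gap: -0.0
```

```bash
python3 - <<'E'
from h import *
a=np.arctan2(13.3,96.7)
w=capture('wrist')
cv2.imwrite('pics/w6.png',w[:,:,::-1])
rel([473.4,-11.7,105],Rt(a))
E
```

```text
t 6.9 pos [474.  -11.5 124.9] F [ 0.19 -0.04 -0.22] gap -0.001
shift [-0.0001, -0.0006, 0.0199] turn [-0.0009, -0.0006, 0.0008] mm 19.9 deg 0.1
```

View pics/w6.png

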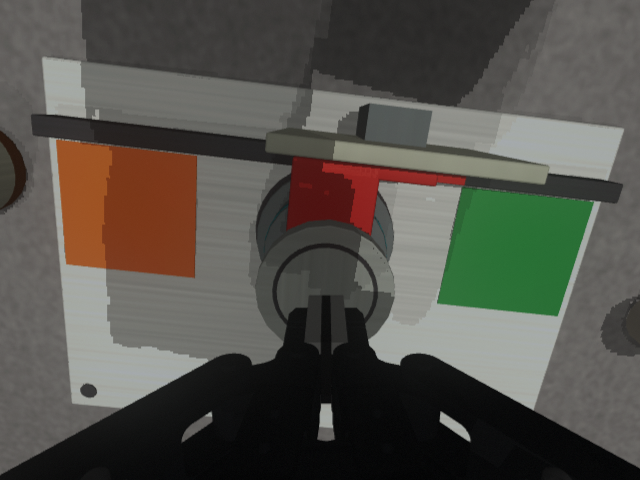

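Call:
apply_moves(plan=[[[0, -0.0005, 0.008], [0, 0, 0]], [[0, -0.0005, 0.015], [0, 0, 0]], [[0, -0.0005, 0.019], [0, 0, 0]], [[0, -0.0005, 0.0205], [0, 0, 0]], [[0, -0.0005, 0.0205], [0, 0, 0]]])

```text
time: 7.32
tool_pos: [473.2, -11.5, 103.8]
tool_rot: [[-0.137, 0.991, -0.002], [0.991, 0.137, 0.001], [0.001, -0.002, -1.0]]
wrist_force: [0.7, -0.5, 0.3]
finger_gap: -0.003
```

Call:
apply_moves(plan=[[[0, 0, 0.0005], [0, 0, 0]], [[0, 0, 0.001], [0, 0, 0]], [[0, 0, 0.0015], [0, 0, 0]], [[0, 0, 0.002], [0, 0, 0]], [[0, 0, 0.002], [0, 0, 0]]])

```text
time: 7.73
tool_pos: [473.3, -11.6, 102.1]
tool_rot: [[-0.137, 0.991, -0.002], [0.991, 0.137, 0.001], [0.001, -0.002, -1.0]]
wrist_force: [-0.8, 0.4, 4.3]
finger_gap: -0.004
```

Contact. Continuing in small steps.

Call:
apply_moves(plan=[[[0, 0, 0.0005], [0, 0, 0]], [[0, 0, 0.001], [0, 0, 0]], [[0, 0, 0.001], [0, 0, 0]], [[0, 0, 0.001], [0, 0, 0]]])

```text
time: 8.07
tool_pos: [473.4, -11.5, 101.8]
tool_rot: [[-0.137, 0.991, -0.001], [0.991, 0.137, 0.0], [0.001, -0.001, -1.0]]
wrist_force: [-4.1, -0.1, 12.9]
finger_gap: -0.001
```

```bash
python3 - <<'E'
from h import *
s=read_state();print(s['time'],s['wrist_force'],s['tool_pos'])
E
```

```text
8.0667 [-4.06710099 -0.0551432  12.85170893] [473.38729007 -11.54775769 101.79331751]
```

```bash
python3 - <<'E'
from h import *
for i in range(6):
  capture('top'); s=read_state();print(s['time'],s['wrist_force'].round(2),s['tool_pos'].round(2))
E
```

```text
8.1167 [-3.99 -0.25 12.01] [473.4  -11.55 101.84]
8.1667 [-4.01  0.47 12.14] [473.42 -11.55 101.82]
8.2167 [-4.2   0.13 12.13] [473.4  -11.54 101.81]
8.2667 [-4.37 -0.13 12.76] [473.43 -11.57 101.82]
8.3167 [-3.65  0.09 12.29] [473.41 -11.58 101.84]
8.3667 [-3.98  0.46 12.22] [473.39 -11.55 101.81]
```

Call:
apply_moves(plan=[[[0, -0.0003, 0.0003], [0, 0, 0]], [[0, -0.0003, 0.0003], [0, 0, 0]], [[0, -0.0003, 0.0003], [0, 0, 0]]])

```text
time: 8.62
tool_pos: [473.4, -11.6, 102.1]
tool_rot: [[-0.137, 0.991, -0.001], [0.991, 0.137, 0.0], [0.0, -0.001, -1.0]]
wrist_force: [-1.9, 0.1, 8.5]
finger_gap: -0.003
```

```bash
python3 - <<'E'
from h import *
for i in range(3):
  capture('top'); s=read_state();print(s['time'],s['wrist_force'].round(2),s['tool_pos'].round(2))
E
```

```text
8.6667 [-2.85  0.74  8.5 ] [473.35 -11.61 102.03]
8.7167 [-2.28  0.52  9.1 ] [473.35 -11.62 102.04]
8.7667 [-1.37  0.75  8.49] [473.34 -11.6  102.04]
```

Call:
apply_moves(plan=[[[0, -0.0002, 0.0007], [0, 0, 0]], [[0, -0.0002, 0.0008], [0, 0, 0]], [[0, -0.0002, 0.0009], [0, 0, 0]]])

```text
time: 9.02
tool_pos: [473.4, -11.6, 101.8]
tool_rot: [[-0.137, 0.991, -0.0], [0.991, 0.137, 0.0], [0.0, -0.0, -1.0]]
wrist_force: [-2.7, 0.2, 11.5]
finger_gap: 0.001
```

```bash
python3 - <<'E'
from h import *
for i in range(3):
  capture('top'); s=read_state();print(s['time'],s['wrist_force'].round(2),s['tool_pos'].round(2))
E
```

```text
9.0667 [-3.59  0.34 12.28] [473.36 -11.63 101.81]
9.1167 [-4.12  0.65 11.81] [473.36 -11.62 101.84]
9.1667 [-3.08  1.64 13.  ] [473.34 -11.62 101.82]
```

Call:
apply_moves(plan=[[[0, -0.0006, 0.0007], [0, 0, 0]], [[0, -0.0006, 0.0008], [0, 0, 0]], [[0, -0.0006, 0.0008], [0, 0, 0]]])

```text
time: 9.42
tool_pos: [473.3, -11.6, 101.9]
tool_rot: [[-0.137, 0.991, 0.001], [0.991, 0.137, 0.0], [0.0, 0.001, -1.0]]
wrist_force: [-2.5, 1.6, 12.7]
finger_gap: 0.002
```

```bash
python3 - <<'E'
from h import *
for i in range(3):
  capture('top'); s=read_state();print(s['time'],s['wrist_force'].round(2),s['tool_pos'].round(2))
E
```

```text
9.4667 [-2.04  1.74 12.51] [473.32 -11.63 101.88]
9.5167 [-1.63  1.16 12.07] [473.34 -11.63 101.86]
9.5667 [-2.55  1.75 11.94] [473.34 -11.63 101.85]
```

Call:
apply_moves(plan=[[[0, -0.0004, 0.001], [0, 0, 0]], [[0, -0.0004, 0.0012], [0, 0, 0]], [[0, -0.0004, 0.0012], [0, 0, 0]]])

```text
time: 9.82
tool_pos: [473.4, -11.6, 101.4]
tool_rot: [[-0.137, 0.991, 0.003], [0.991, 0.137, 0.0], [0.0, 0.003, -1.0]]
wrist_force: [-2.7, 2.2, 12.2]
finger_gap: -0.002
```

```bash
python3 - <<'E'
from h import *
for i in range(3):
  capture('top'); s=read_state();print(s['time'],s['wrist_force'].round(2),s['tool_pos'].round(2))
E
```

```text
9.8667 [-3.12  0.6  13.25] [473.37 -11.66 101.48]
9.9167 [-2.98  0.33 10.6 ] [473.37 -11.64 101.44]
9.9667 [-3.41  0.42 12.43] [473.35 -11.62 101.44]
```

Call:
apply_moves(plan=[[[0, -0.0002, 0.001], [0, 0, 0]], [[0, -0.0002, 0.0015], [0, 0, 0]], [[0, -0.0002, 0.002], [0, 0, 0]], [[0, -0.0002, 0.0025], [0, 0, 0]], [[0, -0.0002, 0.003], [0, 0, 0]], [[0, -0.0002, 0.0035], [0, 0, 0]], [[0, -0.0002, 0.004], [0, 0, 0]], [[0, -0.0002, 0.0045], [0, 0, 0]], [[0, -0.0002, 0.005], [0, 0, 0]], [[0, -0.0002, 0.005], [0, 0, 0]]])

```text
time: 10.8
tool_pos: [473.4, -11.6, 97.2]
tool_rot: [[-0.137, 0.991, 0.003], [0.991, 0.137, 0.0], [-0.0, 0.003, -1.0]]
wrist_force: [-3.2, 1.0, 13.2]
finger_gap: -0.001
```

```bash
python3 - <<'E'
from h import *
for i in range(3):
  w=capture('wrist'); s=read_state();print(s['time'],s['wrist_force'].round(2),s['tool_pos'].round(2))
cv2.imwrite('pics/w7.png',w[:,:,::-1])
E
```

```text
10.85 [-4.28  1.13 13.91] [473.35 -11.61  97.19]
10.9 [-3.9   2.23 13.68] [473.37 -11.63  97.19]
10.95 [-4.15  0.96 13.49] [473.34 -11.63  97.18]
```

View pics/w7.png

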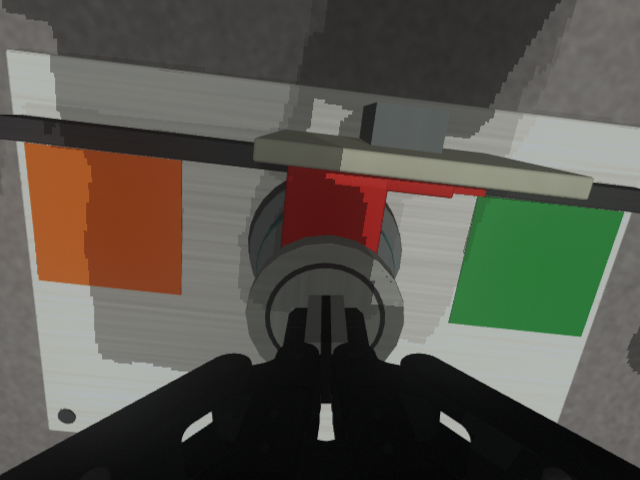

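Call:
apply_moves(plan=[[[0, 0, 0.0013], [0, 0, 0]], [[0, 0, 0.0018], [0, 0, 0]], [[0, 0, 0.0023], [0, 0, 0]], [[0, 0, 0.0028], [0, 0, 0]], [[0, 0, 0.0033], [0, 0, 0]], [[0, 0, 0.0038], [0, 0, 0]], [[0, 0, 0.0043], [0, 0, 0]], [[0, 0, 0.0048], [0, 0, 0]], [[0, 0, 0.0052], [0, 0, 0]], [[0, 0, 0.0052], [0, 0, 0]]])

```text
time: 11.78
tool_pos: [473.4, -11.6, 92.7]
tool_rot: [[-0.137, 0.991, 0.003], [0.991, 0.137, 0.0], [-0.0, 0.003, -1.0]]
wrist_force: [-4.4, 0.7, 15.3]
finger_gap: 0.002
```

```bash
python3 - <<'E'
from h import *
F=[]
for i in range(6):
  w=capture('wrist'); s=read_state();F.append(s['wrist_force']);
print(np.mean(F,0),np.array(F)[:,2],s['tool_pos'],s['time'])
E
```

```text
[-5.02861336  0.41823555 14.77545103] [14.84833729 15.08565689 15.13953323 15.15290884 14.02433984 14.40193009] [473.38695946 -11.61272418  92.76638163] 12.0833
```

Call:
apply_moves(plan=[[[0, -0.0003, 0.001], [0, 0, 0]], [[0, -0.0003, 0.001], [0, 0, 0]], [[0, -0.0003, 0.001], [0, 0, 0]], [[0, -0.0003, 0.001], [0, 0, 0]], [[0, -0.0003, 0.001], [0, 0, 0]], [[0, -0.0003, 0.001], [0, 0, 0]], [[0, -0.0003, 0.001], [0, 0, 0]], [[0, -0.0003, 0.001], [0, 0, 0]], [[0, -0.0003, 0.001], [0, 0, 0]], [[0, -0.0003, 0.001], [0, 0, 0]]])

```text
time: 12.92
tool_pos: [473.3, -11.6, 92.6]
tool_rot: [[-0.137, 0.991, 0.004], [0.991, 0.137, 0.0], [-0.0, 0.004, -1.0]]
wrist_force: [-4.8, 1.6, 15.5]
finger_gap: 0.0
```

```bash
python3 - <<'E'
from h import *
s=read_state();print(s['wrist_force'],s['tool_pos'])
a=np.arctan2(13.3,96.7)
rel([473.4,-11.7,103],Rt(a));rel([473.4,-11.7,160],Rt(a))
E
```

```text
[-4.75665407  1.56972431 15.47358464] [473.34625853 -11.62261029  92.60963207]
t 12.92 pos [473.3 -11.6  92.6] F [-4.76  1.57 15.47] gap 0.0
shift [-0.0001, 0.0001, -0.0104] turn [0.004, 0.0002, 0.001] mm 10.4 deg 0.2
t 12.92 pos [473.3 -11.6  92.6] F [-4.76  1.57 15.47] gap 0.0
shift [-0.0001, 0.0003, -0.0674] turn [0.004, 0.0002, 0.001] mm 67.4 deg 0.2
```

Call:
apply_moves(plan=[[[0, 0, -0.002], [0, 0, 0]], [[0, 0, -0.004], [0, 0, 0]], [[0, 0, -0.006], [0, 0, 0]], [[0, 0, -0.008], [0, 0, 0]], [[0, 0, -0.01], [0, 0, 0]], [[0, 0, -0.012], [0.004, 0, 0]], [[0, 0, -0.03], [0.004, 0, 0]], [[0, 0, -0.06], [0.004, 0, 0]], [[0, 0.02, -0.09], [0.004, 0, 0]], [[0, 0.05, -0.1], [0.004, 0, 0]], [[0, 0.08, -0.1], [0.004, 0, 0]], [[0, 0.09, -0.1], [0.004, 0, 0]], [[0, 0.09, -0.1], [0.004, 0, 0]]])

```text
time: 14.0
tool_pos: [563.8, 0.9, 192.8]
tool_rot: [[-0.138, 0.99, 0.001], [0.99, 0.138, -0.0], [-0.0, 0.001, -1.0]]
wrist_force: [-1.1, 0.1, 0.8]
finger_gap: -0.004
```

```bash
python3 - <<'E'
from h import *
s=read_state();w=capture('wrist');c=capture('scene')
cv2.imwrite('pics/w8.png',w[:,:,::-1])
a2=cv2.resize(c[175:275,310:430],(720,600),interpolation=cv2.INTER_CUBIC)
cv2.imwrite('pics/s8.png',a2[:,:,::-1])
cp=campose('wrist',s);print(proj(cp,[473.4,-11.7,102]),s['q'])
a=np.radians(-43.8);u=np.array([np.cos(a),np.sin(a)]);c=np.array([473.4,-11.7])
rel([*(c+u*75),120],Rt(a,0))
E
```

```text
[324.86136268  89.9824588 ] [-8.08234571e-02  4.17448745e-01  1.65573957e+00 -2.34692356e-04
  1.06758671e+00 -1.78962558e+00]
t 14.1 pos [561.5   0.7 192.3] F [-0.47 -0.05  0.32] gap 0.003
shift [-0.0591, -0.0423, 0.0724] turn [-0.0014, 0.0006, 0.9024] mm 102.6 deg 51.7
```

View pics/w8.png

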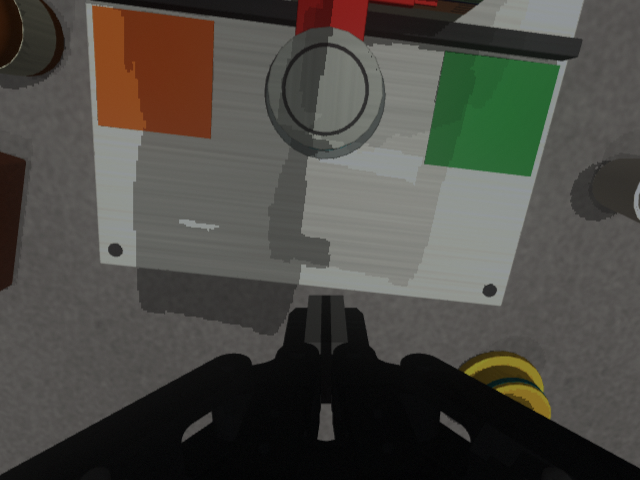

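View pics/s8.png

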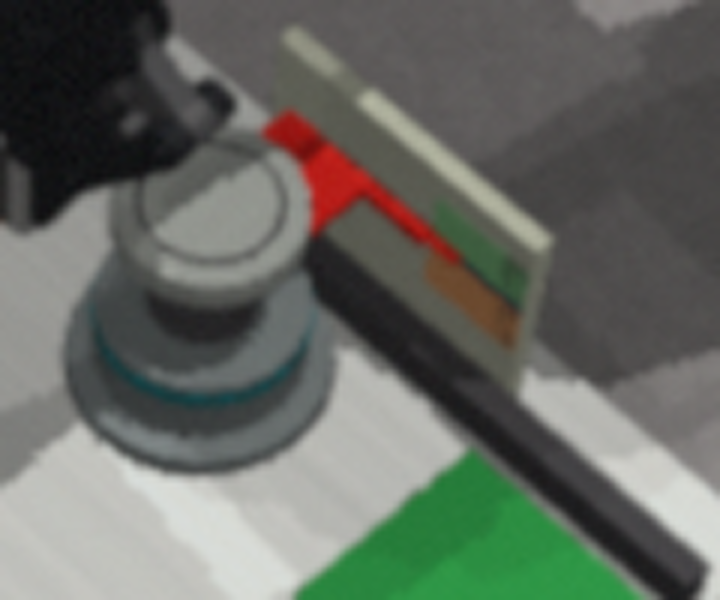

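```bash
python3 - <<'E'
from h import *
S=campose('scene'); e=0.0215;o=np.array([472.7,-12.4]);ex=np.array([np.cos(e),np.sin(e)]);ey=np.array([-ex[1],ex[0]])
def P(x,y,z): return np.array([*(o+ex*x+ey*y),z])
def crop(p): return ((proj(S,p)-[310,175])*6).round(1)
print('line', [crop(P(-58,y,73)) for y in (20,30,46,60,80)],'platetop',crop(P(-58,85,106)),crop(P(-58,85,30)))
for h in (12.5,8,6,4,2,0): print(h,[crop(P(-50,y,73+h)) for y in (20,46)])
im=cv2.imread('pics/scene0.png'); cv2.imwrite('pics/s0p.png',cv2.resize(im[175:275,310:430],(720,600),interpolation=cv2.INTER_CUBIC))
E
```

```text
line [array([379.2, 190.8]), array([401.2, 209.4]), array([436.6, 239.5]), array([468., 266.]), array([513.2, 304.4])] platetop [537.2 254.3] [509.1 387.9]
12.5 [array([364.9, 181.3]), array([422.9, 230.5])]
8 [array([363.8, 189.6]), array([421.5, 238.7])]
6 [array([363.3, 193.3]), array([420.9, 242.3])]
4 [array([362.7, 196.9]), array([420.3, 245.9])]
2 [array([362.2, 200.6]), array([419.7, 249.5])]
0 [array([361.7, 204.2]), array([419.1, 253.1])]
```

View pics/s0p.png

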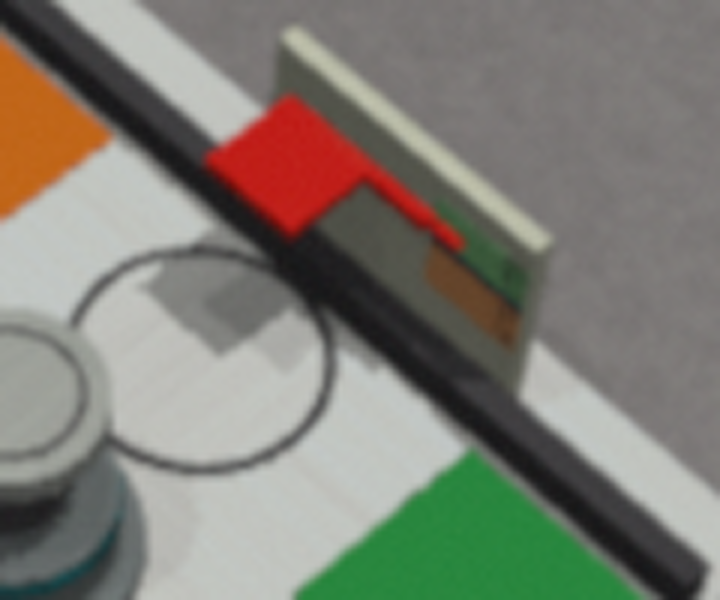

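```bash
python3 - <<'E'
from h import *
a=cv2.imread('pics/s0p.png').astype(int); b=cv2.imread('pics/s8.png').astype(int)
for im in (a,b):
    m=(im[:,:,2]>im[:,:,1]+60)&(im[:,:,2]>im[:,:,0]+60)&(im[:,:,1]<70)
    for x in (400,420,440,450):
        r=np.where(m[150:320,x])[0]+150; print(x,r.min() if len(r) else None,r.max() if len(r) else None,end=' | ')
    print()
E
```

```text
400 183 211 | 420 200 226 | 440 220 240 | 450 227 248 | 
400 201 227 | 420 218 242 | 440 238 255 | 450 248 263 |
```

Press done: pointer tip in the scene crop moved from (462,240) to (458,258), about 7.9 mm down. It is therefore about +4.6 mm above the line, which agrees with the 9.2 mm press depth. The spring goes to the green pad.

```bash
python3 - <<'E'
from h import *
a=np.radians(-38.8);u=np.array([np.cos(a),np.sin(a)]);c=np.array([473.4,-11.7])
rel([*(c+u*70),135],Rt(a,0.2))
E
```

```text
t 14.1 pos [561.5   0.7 192.3] F [-0.47 -0.05  0.32] gap 0.003
shift [-0.0511, -0.0408, 0.0574] turn [0.1874, 0.0821, 0.8122] mm 87.1 deg 48.0
```

Call:
apply_moves(plan=[[[-0.0511, -0.0408, 0.0574], [0.1874, 0.0821, 0.8122]], [[-0.0511, -0.0408, 0.0574], [0.1874, 0.0821, 0.8122]], [[-0.0511, -0.0408, 0.0574], [0.1874, 0.0821, 0.8122]], [[-0.0511, -0.0408, 0.0574], [0.1874, 0.0821, 0.8122]], [[-0.0511, -0.0408, 0.0574], [0.1874, 0.0821, 0.8122]], [[-0.0511, -0.0408, 0.0574], [0.1874, 0.0821, 0.8122]], [[-0.0511, -0.0408, 0.0574], [0.1874, 0.0821, 0.8122]], [[-0.0511, -0.0408, 0.0574], [0.1874, 0.0821, 0.8122]], [[-0.0511, -0.0408, 0.0574], [0.1874, 0.0821, 0.8122]]], grip=0.042)

```text
time: 14.85
tool_pos: [527.3, -55.7, 134.9]
tool_rot: [[0.625, 0.765, -0.155], [0.781, -0.612, 0.124], [0.0, -0.199, -0.98]]
wrist_force: [0.7, 0.5, 0.6]
finger_gap: 0.491
```

```bash
python3 - <<'E'
from h import *
s=read_state();w=capture('wrist')
cv2.imwrite('pics/w9.png',w[:,:,::-1])
cp=campose('wrist',s);print(proj(cp,[473.4,-11.7,102]))
a=np.radians(-38.8);u=np.array([np.cos(a),np.sin(a)]);c=np.array([473.4,-11.7])
rel([*(c+u*70),30],Rt(a,.2)); rel([*(c+u*42),30],Rt(a,.2))
E
```

```text
[328.0133943  151.71503784]
t 14.9 pos [527.4 -55.5 135. ] F [ 0.98  0.43 -0.29] gap 0.491
shift [0.0003, 0.0213, 0.1028] turn [0.0002, 0.0004, 0.003] mm 105.0 deg 0.2
t 14.9 pos [527.4 -55.5 135. ] F [ 0.98  0.43 -0.29] gap 0.491
shift [0.0004, -0.0061, 0.1084] turn [0.0002, 0.0004, 0.003] mm 108.5 deg 0.2
```

View pics/w9.png

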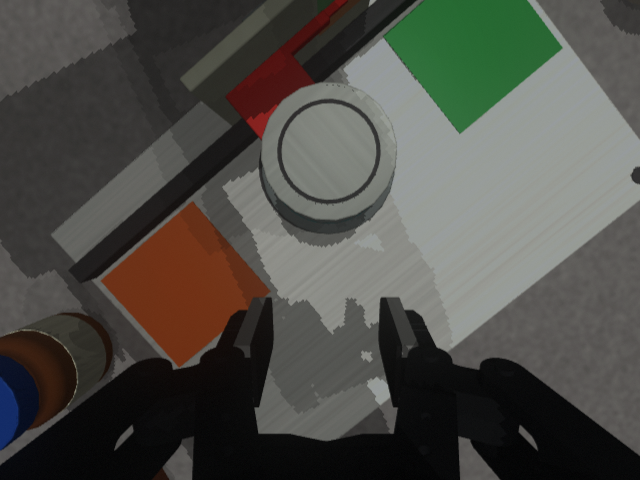

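Wrist view: cap at (329,151), predicted (328,152), and the path down is clear of the lug at (265,90). Descending and closing in.

Call:
apply_moves(plan=[[[0, 0.007, 0.034], [0, 0, 0.003]], [[0, 0.014, 0.068], [0, 0, 0.003]], [[0, 0.0205, 0.098], [0, 0, 0.003]], [[0, 0.0213, 0.1025], [0, 0, 0.003]], [[0, 0.0213, 0.1025], [0, 0, 0.003]], [[0, 0.013, 0.1042], [0, 0, 0.003]], [[0, 0.006, 0.1056], [0, 0, 0.003]], [[0, 0, 0.107], [0, 0, 0.003]], [[0, -0.004, 0.108], [0, 0, 0.003]], [[0, -0.006, 0.1083], [0, 0, 0.003]], [[0, -0.006, 0.1083], [0, 0, 0.003]]])

```text
time: 15.82
tool_pos: [505.8, -38.1, 30.5]
tool_rot: [[0.626, 0.764, -0.154], [0.78, -0.614, 0.124], [-0.0, -0.198, -0.98]]
wrist_force: [0.4, 0.3, -0.1]
finger_gap: 0.494
```

```bash
python3 - <<'E'
from h import *
s=read_state();w=capture('wrist')
cv2.imwrite('pics/w10.png',w[:,:,::-1])
cp=campose('wrist',s);print(proj(cp,[473.4,-11.7,102]))
a=np.radians(-38.8);u=np.array([np.cos(a),np.sin(a)]);c=np.array([473.4,-11.7]);e=.0215
rel([*(c+u*39),30],Rt(a,.2))
for L in (30,80,130): rel([*(c+u*39+L*np.array([-np.sin(e),np.cos(e)])),30],Rt(a,.2))
E
```

```text
[328.78666988 222.77297069]
t 15.87 pos [506.1 -38.3  30.5] F [0.36 0.28 0.08] gap 0.489
shift [0.0003, -0.0031, 0.0011] turn [0.0009, 0.0002, 0.0003] mm 3.3 deg 0.1
t 15.87 pos [506.1 -38.3  30.5] F [0.36 0.28 0.08] gap 0.489
shift [0.0232, -0.022, 0.0049] turn [0.0009, 0.0002, 0.0003] mm 32.3 deg 0.1
t 15.87 pos [506.1 -38.3  30.5] F [0.36 0.28 0.08] gap 0.489
shift [0.0615, -0.0535, 0.0113] turn [0.0009, 0.0002, 0.0003] mm 82.3 deg 0.1
t 15.87 pos [506.1 -38.3  30.5] F [0.36 0.28 0.08] gap 0.489
shift [0.0998, -0.085, 0.0176] turn [0.0009, 0.0002, 0.0003] mm 132.3 deg 0.1
```

View pics/w10.png

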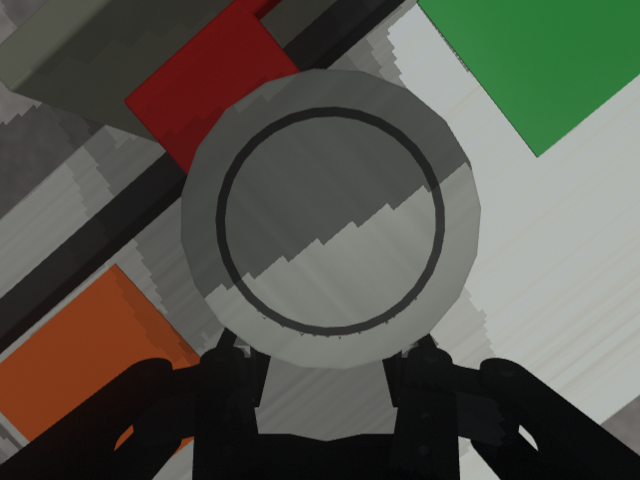

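Call:
apply_moves(plan=[[[0.0003, -0.0031, 0.0011], [0, 0, 0]], [[0.003, -0.0055, 0.0016], [0, 0, 0]], [[0.006, -0.008, 0.0021], [0, 0, 0]], [[0.0095, -0.0108, 0.0027], [0, 0, 0]], [[0.013, -0.0136, 0.0032], [0, 0, 0]], [[0.0165, -0.0165, 0.0038], [0, 0, 0]], [[0.02, -0.0194, 0.0044], [0, 0, 0]], [[0.0232, -0.022, 0.0049], [0, 0, 0]], [[0.027, -0.0251, 0.0055], [0, 0, 0]], [[0.0308, -0.0283, 0.0062], [0, 0, 0]], [[0.0346, -0.0314, 0.0068], [0, 0, 0]], [[0.0385, -0.0346, 0.0075], [0, 0, 0]], [[0.0385, -0.0346, 0.0075], [0, 0, 0]]])

```text
time: 16.95
tool_pos: [502.3, 14.9, 29.9]
tool_rot: [[0.626, 0.764, -0.155], [0.78, -0.614, 0.124], [-0.0, -0.199, -0.98]]
wrist_force: [0.3, -0.4, 0.5]
finger_gap: 0.488
```

```bash
python3 - <<'E'
from h import *
s=read_state();w=capture('wrist')
cv2.imwrite('pics/w11.png',w[:,:,::-1])
a=np.radians(-38.8);u=np.array([np.cos(a),np.sin(a)]);c=np.array([473.4,-11.7]);e=.0215
for L in (80,130): rel([*(c+u*39+L*np.array([-np.sin(e),np.cos(e)])),30],Rt(a,.2))
E
```

```text
t 17.0 pos [502.1  14.6  29.8] F [ 0.89 -0.77 -0.81] gap 0.491
shift [0.0228, -0.018, 0.0034] turn [-0.0005, 0.0007, 0.0007] mm 29.3 deg 0.1
t 17.0 pos [502.1  14.6  29.8] F [ 0.89 -0.77 -0.81] gap 0.491
shift [0.0611, -0.0495, 0.0098] turn [-0.0005, 0.0007, 0.0007] mm 79.3 deg 0.1
```

View pics/w11.png

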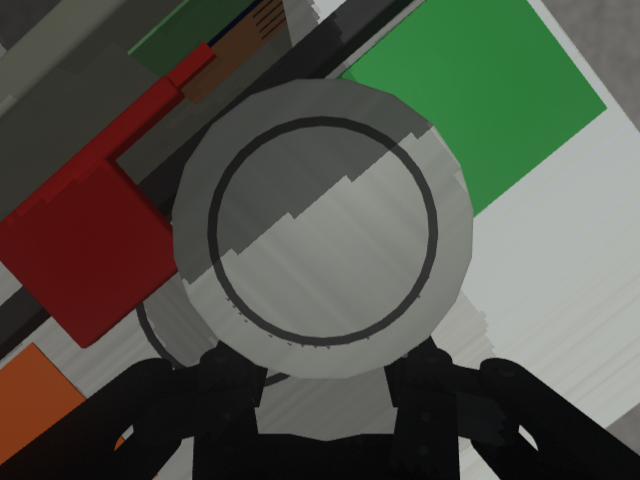

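Wrist view: cap still nested (325,230), with the pointer tip at (205,55) on the green side of the blue line. The lug corner at (85,345) is clear of the left linkage. Continuing.

Call:
apply_moves(plan=[[[0.0036, -0.0026, 0.0004], [0, 0, 0]], [[0.0072, -0.0055, 0.0008], [0, 0, 0]], [[0.011, -0.0085, 0.0014], [0, 0, 0]], [[0.015, -0.0116, 0.002], [0, 0, 0]], [[0.019, -0.0149, 0.0027], [0, 0, 0]], [[0.0228, -0.018, 0.0034], [0, 0, 0]], [[0.0228, -0.018, 0.0034], [0, 0, 0]]])

```text
time: 17.58
tool_pos: [501.9, 44.8, 30.0]
tool_rot: [[0.626, 0.764, -0.156], [0.78, -0.613, 0.125], [-0.001, -0.2, -0.98]]
wrist_force: [0.8, 0.0, 0.0]
finger_gap: 0.49
```

```bash
python3 - <<'E'
from h import *
s=read_state();w=capture('wrist')
cv2.imwrite('pics/w12.png',w[:,:,::-1])
a=np.radians(-38.8);u=np.array([np.cos(a),np.sin(a)]);c=np.array([473.4,-11.7]);e=.0215
for L in (80,130): rel([*(c+u*39+L*np.array([-np.sin(e),np.cos(e)])),30],Rt(a,.2))
E
```

```text
t 17.63 pos [501.7  44.5  30. ] F [ 0.1  -0.3  -0.32] gap 0.489
shift [-0.0003, 0.0006, -0.0001] turn [-0.0013, 0.001, 0.0012] mm 0.7 deg 0.1
t 17.63 pos [501.7  44.5  30. ] F [ 0.1  -0.3  -0.32] gap 0.489
shift [0.0381, -0.0308, 0.0063] turn [-0.0013, 0.001, 0.0012] mm 49.4 deg 0.1
```

View pics/w12.png

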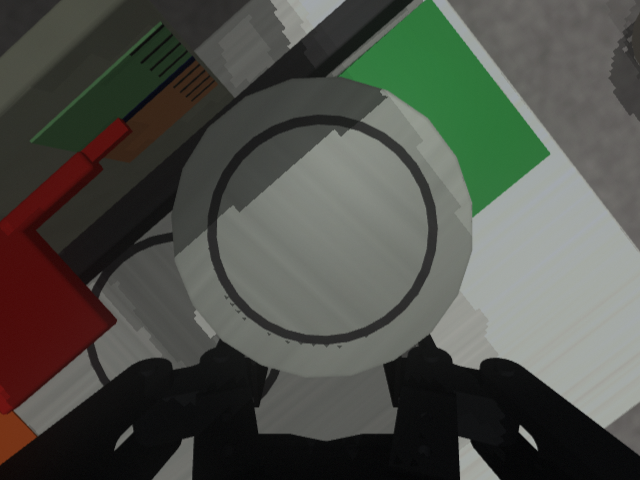

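Wrist view: lug corner (115,320) is falling behind and clear, and the cap is nested at (324,230). Pushing the last 50 mm.

Call:
apply_moves(plan=[[[0.0035, -0.0026, 0.0006], [0, 0, 0]], [[0.007, -0.0056, 0.0012], [0, 0, 0]], [[0.0105, -0.0085, 0.0018], [0, 0, 0]], [[0.014, -0.0113, 0.0023], [0, 0, 0]], [[0.0175, -0.0142, 0.0029], [0, 0, 0]], [[0.021, -0.017, 0.0035], [0, 0, 0]], [[0.0245, -0.0198, 0.0041], [0, 0, 0]], [[0.028, -0.0226, 0.0046], [0, 0, 0]], [[0.031, -0.025, 0.0051], [0, 0, 0]], [[0.0335, -0.0271, 0.0055], [0, 0, 0]], [[0.0355, -0.0287, 0.0058], [0, 0, 0]], [[0.0375, -0.0303, 0.0062], [0, 0, 0]], [[0.0385, -0.0311, 0.0064], [0, 0, 0]], [[0.0385, -0.0311, 0.0064], [0, 0, 0]]])

```text
time: 18.8
tool_pos: [501.0, 94.6, 29.9]
tool_rot: [[0.625, 0.764, -0.157], [0.78, -0.613, 0.125], [-0.001, -0.2, -0.98]]
wrist_force: [1.4, -1.2, 1.0]
finger_gap: 0.491
```

```bash
python3 - <<'E'
from h import *
s=read_state();w=capture('wrist')
cv2.imwrite('pics/w13.png',w[:,:,::-1])
cp=campose('wrist',s); print(ray(cp,(324,230),102))
a=np.radians(-38.8);u=np.array([np.cos(a),np.sin(a)]);c=np.array([473.4,-11.7]);e=.0215
rel([*(c+u*80+130*np.array([-np.sin(e),np.cos(e)])),30],Rt(a,.2))
E
```

```text
[469.22356337 119.21262248 102.        ]
t 18.85 pos [500.9  94.5  29.9] F [ 1.79 -0.56 -0.29] gap 0.494
shift [-0.0006, 0.0406, -0.0084] turn [-0.0016, 0.001, 0.0012] mm 41.5 deg 0.1
```

View pics/w13.png

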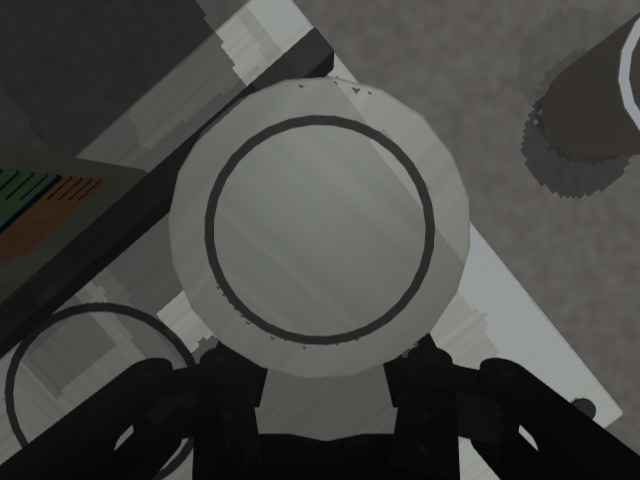

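Spring at about (469,119) against a pad centre of about (470,118). Retreating and checking.

Call:
apply_moves(plan=[[[0, 0.01, -0.002], [0, 0, 0]], [[0, 0.03, -0.006], [0, 0, 0]], [[0, 0.055, -0.011], [0, 0, 0]], [[0, 0.06, -0.012], [0, 0, 0]], [[0, 0.06, -0.05], [0, 0, 0]], [[0, 0.06, -0.09], [0, 0, 0]], [[0, 0.06, -0.13], [0, 0, 0]], [[0, 0.06, -0.16], [0, 0, 0]], [[0, 0.06, -0.16], [0, 0, 0]], [[0, 0.06, -0.16], [0, 0, 0]]])

```text
time: 19.68
tool_pos: [572.4, 37.5, 175.8]
tool_rot: [[0.626, 0.764, -0.154], [0.78, -0.613, 0.125], [0.001, -0.199, -0.98]]
wrist_force: [-0.7, 0.0, -0.4]
finger_gap: 0.49
```

```bash
python3 - <<'E'
from h import *
s=read_state();w=capture('wrist');c=capture('scene');print(s['tool_pos'],s['wrist_force'])
cv2.imwrite('pics/w14.png',w[:,:,::-1])
cv2.imwrite('pics/s14.png',cv2.resize(c[110:370,160:470],(744,624-24),interpolation=cv2.INTER_CUBIC)[:,:,::-1])
cp=campose('wrist',s);print(proj(cp,[470.1,118,102]))
E
```

```text
[572.41934624  37.50994914 175.79451078] [-0.68928378  0.03428901 -0.41258712]
[324.14308677  49.79283471]
```

View pics/w14.png

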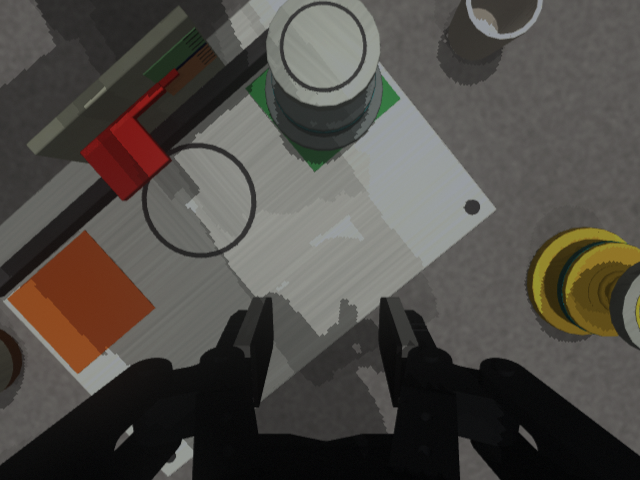

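View pics/s14.png

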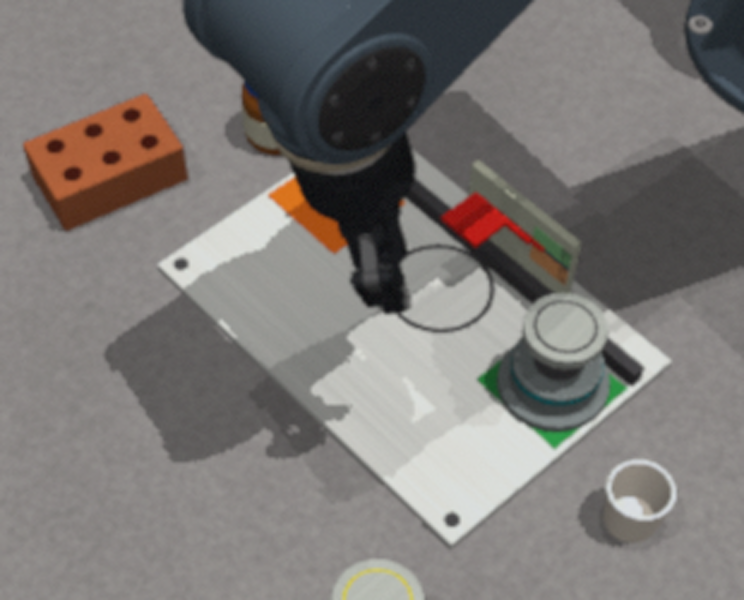

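Wrist view: cap at (324,47), spring centred on the green pad with green showing all round; crucible, jar and brick are in place. Before handing in I'll cross-check the pointer height from the close wrist view w12, where the tip end is at about (128,128).

```bash
python3 - <<'E'
from h import *
a=np.radians(-38.8)
cp=campose('wrist',dict(tool_pos=[501.7,44.5,30.0],tool_rot=Rt(a,.2)))
e=0.0215;o=np.array([472.7,-12.4]);ex=np.array([np.cos(e),np.sin(e)]);ey=np.array([-ex[1],ex[0]])
P=lambda x,y,z: np.array([*(o+ex*x+ey*y),z])
print('line',[proj(cp,P(-58,y,73)).round() for y in (50,70)])
for h in (8,5,2,-2,-5): print(h,[proj(cp,P(x,46,73+h)).round() for x in (-50,-53,-56)])
im=cv2.imread('pics/w12.png');cv2.imwrite('pics/w12c.png',cv2.resize(im[0:200,20:240],None,fx=3,fy=3))
E
```

```text
line [array([106., 139.]), array([159.,  92.])]
8 [array([ 99., 168.]), array([ 91., 159.]), array([ 83., 150.])]
5 [array([106., 169.]), array([ 98., 161.]), array([ 90., 152.])]
2 [array([112., 170.]), array([104., 162.]), array([ 97., 153.])]
-2 [array([119., 171.]), array([112., 163.]), array([105., 155.])]
-5 [array([124., 172.]), array([117., 164.]), array([110., 156.])]
```

View pics/w12c.png

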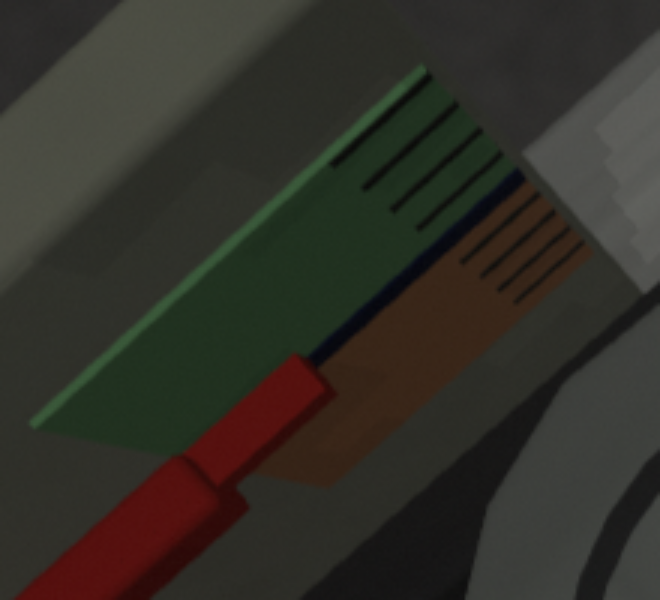

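```bash
python3 - <<'E'
from h import *
from scipy.optimize import fsolve
a=np.radians(-38.8)
cp=campose('wrist',dict(tool_pos=[501.7,44.5,30.0],tool_rot=Rt(a,.2)))
e=0.0215;o=np.array([472.7,-12.4]);ex=np.array([np.cos(e),np.sin(e)]);ey=np.array([-ex[1],ex[0]])
P=lambda x,y,z: np.array([*(o+ex*x+ey*y),z])
for nm,px in dict(back=(120,118.3),front=(130.5,130),frontbot=(131.5,132),barback=(80.5,152),barfront=(93,165),barfrontbot=(102.5,169)).items():
  for x in (-58,-56,-53,-50): print(nm,x,fsolve(lambda v:proj(cp,P(x,*v))-px,[50,78]).round(1))
E
```

```text
back -58 [57.7 76.6]
back -56 [58.8 80.7]
back -53 [60.4 87. ]
back -50 [61.9 93.2]
front -58 [55.4 67.4]
front -56 [56.6 71.9]
front -53 [58.3 78.7]
front -50 [60.  85.4]
frontbot -58 [54.9 66. ]
frontbot -56 [56.1 70.6]
frontbot -53 [57.8 77.4]
frontbot -50 [59.6 84.2]
barback -58 [43.7 77.3]
barback -56 [45.3 81.4]
barback -53 [47.7 87.6]
barback -50 [50.1 93.8]
barfront -58 [39.8 66.7]
barfront -56 [41.6 71.2]
barfront -53 [44.2 78. ]
barfront -50 [46.8 84.8]
barfrontbot -58 [38.8 60.3]
barfrontbot -56 [40.6 65.1]
barfrontbot -53 [43.3 72.3]
barfrontbot -50 [45.9 79.4]
```

```bash
python3 -c "
from h import *
print(job_done())"
```

```text
the job is handed in; nothing more can be done
None
```

I tested the spring and put it on the green pad, because the pointer was left above the reference line. The job was handed in just after 19.7 s on the robot's clock; hand-in gives no verdict.

- **Seating:** I pushed the cup with the two half-open fingers until the spring stood about 1 mm from the seat centre.
- **Press:** The cap began to yield at about 12 N. I held it for over a second at 14.8–15.5 N vertical. There was also up to about 5 N sideways on the fingers, so the total was about 16 N, under the 19 N limit. The cap went down about 9 mm.
- **Pointer:** It was left about 4.6 mm above the line. Press depth and the shift seen in the scene camera agree on this. A close wrist view read slightly higher, about 5–7 mm.
- **Placing:** I slid the spring along the back stop onto the green pad. It was about 2 mm from the pad centre when measured before I let go, and upright and centred on the pad in the last pictures.
- **Bystanders and pointer:** In those pictures the crucible, jar and firebrick looked unmoved, though I did not measure their positions. The gripper stayed clear of the pointer in the views I checked, and was well away from everything at hand-in.

No check failed.

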